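Mount a wire spool on its arbor and hang it in the pay-off stand

ROBOT

A 6-joint arm with a two-finger parallel gripper is mounted at the origin on the work surface. World frame = base frame: x ahead of the robot, y to its left, z up, the work surface at z = 0. Lengths are in m, angles in rad, forces in N, time in s.
With the tool pointing down it reaches from about 0.375 to 0.9 m from the base axis. Payload 3.1 kg.
Tool frame: the origin (TCP) lies on the centre line of the jaws, within the pads' length; the fingertips stand robot.tip_reach ahead of it and the grasp point (between the pads) lies 8 mm behind it (robot.tip_reach is the distance from the TCP to the fingertips, in m); z points along the fingers, y is the line along which they close (so a half turn about z gives the same grasp; the last joint's range is limited). The gripper opens to 87 mm and grips with 3 to 60 N. Pads are 19 mm wide; open, the fingers measure 117 mm over their backs; the gripper's body (75 mm by 190 mm) begins 51 mm behind the grasp point.
Start: joints at [1.038, 0.527, 1.433, -0, 1.181, -0.178], TCP at [0.216, 0.586, 0.234] pointing down, gripper open.
Joint ranges: [-3.08, 3.08], [-0.75, 2.2], [0.22, 2.44], [-1.43, 4.57], [0, 2.65], [-2.85, 2.85]. Speed limits (rad/s): [2.79, 2.79, 3.14, 3.14, 3.14, 3.14].

INTERFACE

Orientations are given as a unit quaternion [x, y, z, w].
In Python, from rig import robot gives the robot as it stands.
- The arm moves only by the tool jog_arm, never from a script. Its argument "motion" is one flat list of numbers, 7 for each row, row after row: the shift along the tool's x, y, z scaled (see below), then the turn, a rotation vector about the tool's x, y, z scaled (see below), then the gripper's target within -1 to 1 (shut at 1, half-way at 0, fully open at -1). In form: [x, y, z, rx, ry, rz, hand, x, y, z, rx, ry, rz, hand, ...]. A call has 1 to 12 rows; each row shifts and turns the commanded pose from where the row before left it, along the tool's axes as they then stand; what a row does not reach is not made up. The controller multiplies each number of a shift by 4 cm and each number of a turn by 4 degrees. A row lasts 1/8 s, in which the tool goes at most 62.5 mm and 10.7 degrees, less where a joint would pass 70% of its speed; a pose out of reach is approached as far as the arm can. A call with a number of a shift or a turn outside -1 to 1 is refused whole. A call with a gripper value outside its range is refused whole. The fingers move at their own pace and stop on an object; "grip_force" is the grip in N (left out, the last holds). Time passes only in rows, so rows that do not move let the fingers close. It gives the time, the measured TCP pose, the force, the opening and the grip force at its end, in the units of the state.
- robot.get_obs(): the state, without advancing time (a new reading comes with each control period).
- robot.camera(name): name is "side" or "top"; returns the picture (480x640x3 uint8, blue, green, red); there is no depth.
- robot.calibration(name): a dict with "fx", "fy", "cx", "cy" (pixels), "dist_coeffs" ([k1, k2, p1, p2, k3] as OpenCV has them; the pictures are not rectified), "R" (3x3) and "t" (3): a world point X has camera coordinates R X + t. Camera axes: x right, y down, z forward; pixel columns grow to the right and rows downward; lengths in m; the calibration is good to about 2 mm. A picture is of the moment at which its call begins. calibration takes no time and is no camera call.
- robot.hand_in(): hands the job in; it is judged then, once.
The state is a dict: "time": time; "q": joint angles; "joint_velocities": joint speeds; "joint_torque": joint torques, N m; "position": TCP position; "tool_rot": TCP orientation; "ft_force": force on the tool from outside, world axes, zero at the start; "moment": the same for the moment, N m; "grip_width": finger opening in m; "grip_force": force on a finger pad.
Only numpy, scipy, OpenCV 4.12 (cv2) and the standard library are available. Lean on these libraries where they do the work, as an engineer would, in place of code of your own. Each camera call takes 0.05 s, during which the arm holds its last target. There are 200 camera calls.

TASK

Pick up the arbor by its yellow handle, thread its rod through the bore of the copper spool lying in the blue cradle, and push until the spool is home against the arbor's collar and the sprung orange buffer behind it pushes back with about 10 N for a moment, never pushing harder than 18 N. Then lift the spool out on the arbor and lay the arbor gently down in the two notches of the aluminium stand, handle beyond the red upright, spool hanging between the uprights and still against the collar, and let go. Touch the spool only with the arbor, never let it touch the bench, and leave the jar, the bottle and the blue bin where they are.

Things in the scene. Friction and masses are not known exactly. Their poses are not given: they have to be found in the camera images.
- arbor: Winding arbor, 175 mm, 0.11 kg, starts level in the wooden rest, handle towards the robot. Origin on the rod axis at the collar's working face; +x along the rod to its tip. Collar 22 mm dia, x -5 to 0 mm. Yellow handle x -95 to -25 mm, 16 wide (y) by 20 high (z), centred on the axis; grip it from above near x = -60. Balance point near x = 0.
- arbor_tip (a point): Centre of the arbor's tip end, on the axis at arbor x = +80 mm. The steel rod is 10 mm in diameter from x = -25 to +80 mm; its last 3 mm taper to 8 mm.
- arbor_journal (a point): Middle of the journal, the bare rod between handle and collar (arbor x = -25 to -5 mm); the point is on the axis at arbor x = -15 mm.
- spool: Loose spool of copper wire, 0.10 to 0.17 kg, lying in the cradle with its bore level. Origin at its centre; x is the bore axis (spin about it is arbitrary). 50 mm wide (x -25 to +25), black flanges 70 mm dia and 4 mm thick, winding 50 mm dia, through bore 13 mm dia. When home on the arbor its centre is 25 mm beyond the collar face.
- cradle: Blue fixed cradle, base 100 x 80 mm. Origin on the bench about under the spool's middle; z up, +x is the way to thread the arbor (away from the robot within about 20 degrees). Two steel rods along x centre the spool, its axis 60 mm above the bench over y = 0; it can slide along them and lifts straight out upward.
- cradle_end (a point): Foot of the +x end of the cradle, 60 mm from its origin. Here stands a sprung buffer with an orange pad, slotted and open above so that the rod passes. The pad's face is 30 to 52 mm in +x of the cradle's origin, differs each time and is NOT reported: feel for it. The spool, pushed along, meets it; it yields at 5 N per mm for 7 mm, then stops hard.
- rest: Fixed wooden rest in which the arbor starts, 115 x 60 mm. Origin on the bench under its middle; +x from the arbor's handle to its tip. Arbor axis 55 mm above the bench; uprights 10 mm thick at x = -40 and +40 mm, tops 70 mm high; the arbor's origin is near x = -25 mm. The arbor lifts straight up out of it.
- stand: Fixed aluminium stand, base 115 x 90 mm. Origin on the bench under its middle, +x from the red upright (x = -40 mm) to the bare one (x = +40). Uprights 8 mm thick, 85 high, with a notch at y = 0: floor 65 mm up, 14 wide for 8 mm, then flaring at 45 degrees. Laid in, the arbor points along +x, axis 70 mm up, journal in the red upright (arbor origin near x = -25).
- jar: Glass jar, 60 mm in diameter, 85 mm high; origin at the middle of its underside. Leave alone.
- bottle: Amber bottle, 48 mm in diameter, 110 mm high; origin at the middle of its underside. Leave alone.
- bin: Blue open parts bin 100 x 160 x 50 mm; origin at the middle of its underside. Leave alone.
There are look-alikes about, which are no part of the job. Leave any pink or turquoise look-alike of the spool alone.

How it is judged:
On the way, in this order (a step that is already met when the one before it is completed fails the run):
1. the rod is through the bore, the spool is home against the collar (within 3 mm) and is pressed there with more than 7 N, while still in the cradle (x of spool in the frame of arbor between 0.022 and 0.0285 m and distance between spool and arbor below 0.03 m and angle between the x axis of spool and the x axis of arbor, either way round below 0.09 rad and contact force between arbor and spool above 7 N and horizontal distance between spool and cradle below 0.045 m and height (world z) of spool below 0.07 m), for 0.2 s.
2. the spool is carried on the arbor, clear above the cradle (height (world z) of spool above 0.095 m and x of spool in the frame of arbor between 0.02 and 0.032 m), for 0.2 s.
At the end, for the whole second after the job is handed in: The arbor lies in both notches of the stand (axis 70 mm above the bench within 4 mm at the journal and 6 mm at the tip, sideways within 5 and 7 mm), its journal in the red upright within 8 mm along, the spool on it with a gap to the collar of at most 5 mm, everything released and at rest (z of arbor_journal in the frame of stand between 0.066 and 0.074 m and z of arbor_tip in the frame of stand between 0.064 and 0.076 m and y of arbor_journal in the frame of stand between -0.005 and 0.005 m and y of arbor_tip in the frame of stand between -0.007 and 0.007 m and x of arbor_journal in the frame of stand between -0.048 and -0.032 m and x of spool in the frame of arbor between 0.0215 and 0.03 m and distance between spool and arbor below 0.032 m and linear speed of each of spool, arbor below 0.02 m/s and contact force between the fingers and arbor below 0.1 N); the robot touches nothing.
It fails at once if the arbor pushes on the spool with more than 18 N (contact force between arbor and spool above 18 N).
It fails at once if the gripper or arm touches the spool (contact force between any of the fingers, the arm and spool above 0.5 N).
It fails at once if the spool touches the bench (contact force between spool and table above 0.2 N).
It fails at once if the arbor is banged or forced onto the stand with more than 25 N (contact force between arbor and stand above 25 N).
It fails at once if the jar, bottle or bin is moved by more than 20 mm or tipped (distance of any of jar, bottle, bin from where it was at the start of the episode above 0.02 m or angle between any of jar, bottle, bin's own z axis and vertical above 0.3 rad).
It also fails if it takes over 72 s, if anything falls off the work surface, if the arm or the gripper's body presses on something with over 40 N, if the wrist force passes 120 N, or if a joint passes its speed limit or range.

## Working session

There is one attempt and no reset: what is moved stays moved. The work goes in short steps, Python scripts to look and compute and a tool call to move; the robot and the scene stay as the last step left them, time stands still between calls to the robot, and variables do not carry over. Pictures are saved under pics/ and viewed, at most 10 in all, crops included, and the job is handed in when it is done.

Besides the shell and the picture viewer there is one more tool, called after "Emit:" as name(argument=value, ...), one argument or row to a line, values as JSON. jog_arm: Moves the arm, as the interface text tells. Shifts and turns lie within -1 to 1; 1 stands for 4 cm of shift or 4 degrees of turn. Its arguments: {"type":"object","properties":{"motion":{"type":"array","items":{"type":"number"}},"grip_force":{"type":"number"}},"required":["motion"]}

```bash
mkdir -p pics; ls; python3 - <<'E'
from rig import robot
import cv2
o=robot.get_obs();print(o)
print(robot.tip_reach)
for n in("top","side"):
    cv2.imwrite(f"pics/{n}0.png",robot.camera(n)); print(robot.calibration(n))
E
```

```text
pics
{'time': 0.0, 'q': array([ 1.03844598e+00,  5.28498592e-01,  1.43388387e+00,  7.67031608e-06,
        1.18140846e+00, -1.78486974e-01]), 'joint_velocities': array([-7.06137927e-05, -2.33828979e-04,  5.08395428e-04,  2.35824800e-03,
        2.04906098e-04, -1.03131069e-03]), 'joint_torque': array([-3.42121184e-04, -4.40042710e+01, -1.76586270e+01,  6.32057455e-02,
        5.82701562e-02, -1.84221763e-04]), 'position': array([0.21617696, 0.58567227, 0.23255756]), 'tool_rot': array([ 1.76011327e-01,  9.84387528e-01, -1.02920375e-03, -3.85804178e-04]), 'ft_force': array([0.0253041 , 0.27609797, 1.21456658]), 'moment': array([ 0.03613424, -0.01160258,  0.0652638 ]), 'grip_force': 0.0, 'grip_width': 0.08718201411556349}
0.011
{'fx': 498.4700245335097, 'fy': 498.4700245335097, 'cx': 317.3046115637891, 'cy': 235.06400385278906, 'dist_coeffs': array([-0.12403199,  0.        ,  0.        ,  0.        ,  0.        ]), 'R': array([[-2.78014169e-04, -9.99994027e-01,  3.44522779e-03],
       [-9.78992647e-01, -4.30293806e-04, -2.03895099e-01],
       [ 2.03895364e-01, -3.42953840e-03, -9.78986680e-01]]), 't': array([0.10417465, 0.63901955, 0.96306979])}
{'fx': 622.8142623462817, 'fy': 622.8142623462817, 'cx': 312.96293294518176, 'cy': 235.63444106136748, 'dist_coeffs': array([0.05515076, 0.        , 0.        , 0.        , 0.        ]), 'R': array([[ 0.99173677, -0.12797514, -0.00897487],
       [-0.07509545, -0.52238014, -0.84939959],
       [ 0.10401374,  0.84305477, -0.52767394]]), 't': array([-0.59689581,  0.15674139,  1.3196207 ])}
```

View pics/top0.png

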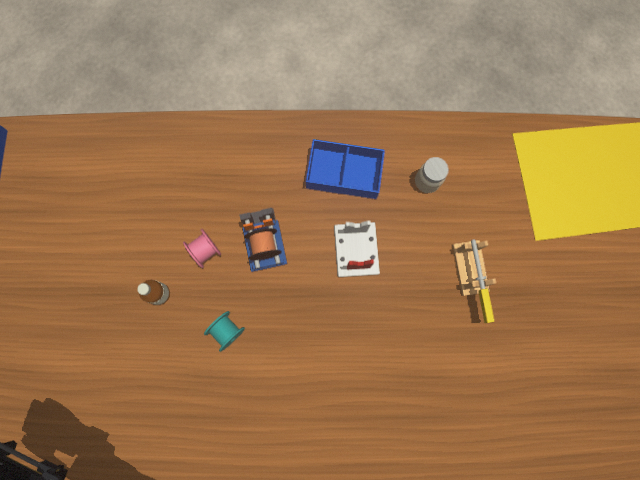

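View pics/side0.png

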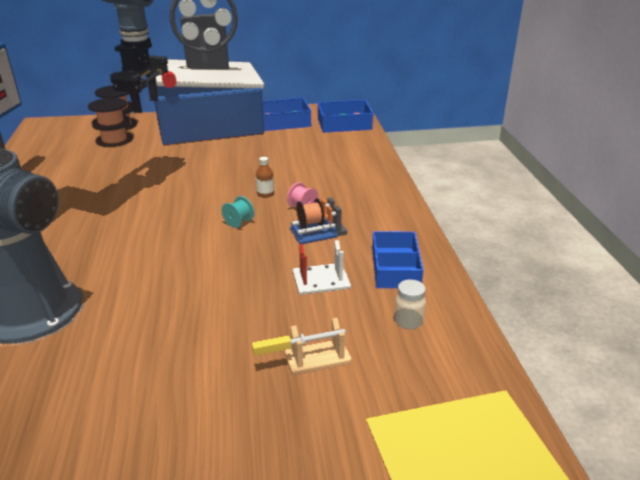

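```bash
cat > h.py <<'E'
from rig import robot
import cv2, numpy as np
def tiles(img,regs,s,fn):
    out=[]
    for (x0,x1,y0,y1) in regs:
        t=cv2.resize(img[y0:y1,x0:x1],None,fx=s,fy=s,interpolation=cv2.INTER_CUBIC)
        for x in range((x0+9)//10*10,x1,10):
            cv2.line(t,(int((x-x0+.5)*s),0),(int((x-x0+.5)*s),6),(0,255,0),1); cv2.putText(t,str(x),(int((x-x0+.5)*s)-10,18),0,.35,(0,255,0))
        for y in range((y0+9)//10*10,y1,10):
            cv2.line(t,(0,int((y-y0+.5)*s)),(6,int((y-y0+.5)*s)),(0,255,0),1); cv2.putText(t,str(y),(8,int((y-y0+.5)*s)+4),0,.35,(0,255,0))
        out.append(t)
    H=max(t.shape[0] for t in out)
    out=[cv2.copyMakeBorder(t,0,H-t.shape[0],0,3,0) for t in out]
    cv2.imwrite(fn,np.hstack(out))
def K(n):
    c=robot.calibration(n); return c,np.array([[c['fx'],0,c['cx']],[0,c['fy'],c['cy']],[0,0,1]])
def proj(n,P):
    c,k=K(n); return cv2.projectPoints(np.array(P,float).reshape(-1,3),cv2.Rodrigues(c['R'])[0],c['t'],k,c['dist_coeffs'])[0][:,0]
def onz(n,uv,z):
    c,k=K(n); uv=np.array(uv,float).reshape(-1,1,2)
    d=cv2.undistortPoints(uv,k,c['dist_coeffs'])[:,0]; d=np.c_[d,np.ones(len(d))]@c['R']
    C=-c['R'].T@c['t']; z=np.broadcast_to(z,(len(d),)); return C+d*((z-C[2])/d[:,2])[:,None]
E
python3 - <<'E'
from h import *
tiles(cv2.imread('pics/top0.png'),[(448,503,232,330),(233,293,203,278),(330,384,213,283)],4.6,'pics/t1.png')
tiles(cv2.imread('pics/side0.png'),[(250,352,310,375),(285,352,190,295)],4.6,'pics/s1.png')
E
```

```text
(no output)
```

View pics/t1.png

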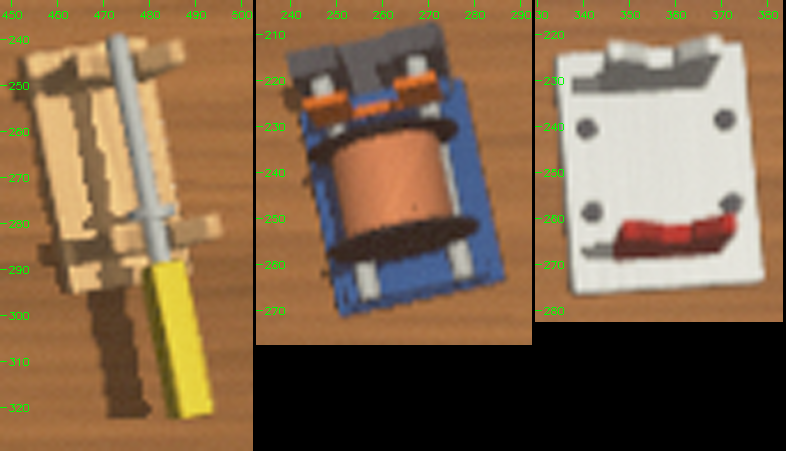

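View pics/s1.png

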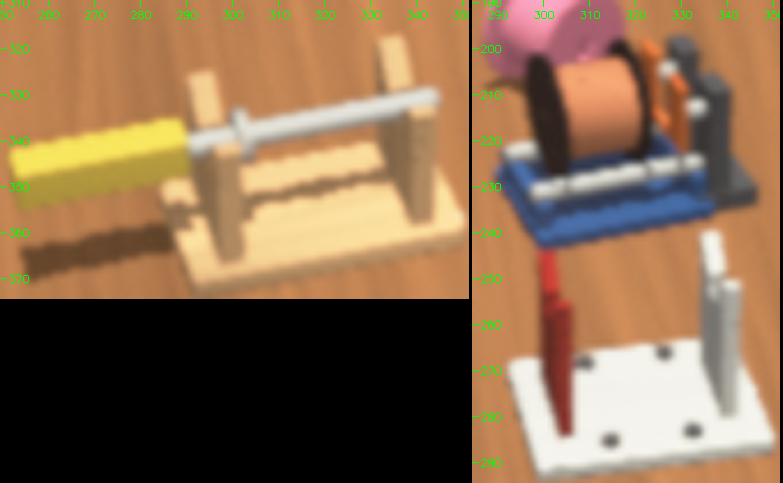

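```bash
cat > fit.py <<'E'
from h import *
from scipy.optimize import least_squares
def fit(pts,x0,zf):   # pts: (cam,(x,y,z) mm, (u,v)); z may be 'h'
    def w(p,X): 
        z=p[3]*1000 if X[2]=='h' else X[2]; c,s=np.cos(p[2]),np.sin(p[2])
        return [p[0]+(c*X[0]-s*X[1])/1e3,p[1]+(s*X[0]+c*X[1])/1e3,zf+z/1e3]
    f=lambda p:np.concatenate([proj(n,w(p,X))[0]-uv for n,X,uv in pts]+[[(p[3]-.008)*100,]])
    r=least_squares(f,list(x0)+[.008],loss='soft_l1'); return r.x,f(r.x)[:-1].reshape(-1,2)
T,S='top','side'
O={}
O['arbor']=fit([(T,(80,0,0),(473.4,239.3)),(S,(80,0,0),(344.1,330.6)),(T,(-2.5,0,0),(481,277.6)),(S,(-2.5,0,0),(302.3,337.1)),
(T,(-95,8,10),(486.2,322.4)),(T,(-95,-8,10),(493.8,321.3)),(T,(-25,8,10),(480.5,288.5)),(T,(-25,-8,10),(487.5,288.5)),
(S,(-95,8,10),(251.7,342.1)),(S,(-95,-8,10),(253.8,348.6)),(S,(-25,-8,10),(290.8,339.9)),(S,(-25,8,10),(289.3,335.2))],(.5,-.2,0),.055)
O['spool']=fit([(T,(-23,35,0),(248.4,258.4)),(T,(-23,-35,0),(281.2,250.8)),(T,(23,35,0),(244.2,236.2)),(T,(23,-35,0),(276.2,230.3)),
(S,(-23,0,35),(300.4,201)),(S,(23,0,35),(317.8,197.8))],(.5,.2,0),.06)
O['cradle']=fit([(T,(-50,40,'h'),(251.2,271.2)),(T,(-50,-40,'h'),(286.4,263.4)),(S,(-50,-40,0),(299.9,243.8)),(S,(-50,40,'h'),(289.9,228.2)),(S,(50,-40,'h'),(337.3,235.6))],(.5,.2,0),0)
O['stand']=fit([(T,(57.5,45,'h'),(334.3,224)),(T,(57.5,-45,'h'),(374.7,221.6)),(T,(-57.5,-45,'h'),(379.3,272.9)),(T,(-57.5,45,'h'),(338.2,276.4)),
(S,(-57.5,45,'h'),(292.8,268.2)),(S,(-57.5,-45,'h'),(299.3,291.7)),(S,(57.5,-45,'h'),(349.9,285.2)),(S,(57.5,45,'h'),(334.1,263.4))],(.5,0,0),0)
if __name__=='__main__':
    np.set_printoptions(precision=2,suppress=True)
    for k,(p,r) in O.items(): print(k,np.round(p,4),np.degrees(p[2])); print(r.T)
E
python3 fit.py
```

```text
arbor [ 0.55 -0.23  0.14  0.01] 7.963695611394584
[[-0.77  0.35 -0.7  -0.51  0.52  0.4  -0.25  0.16 -0.57 -1.04 -0.02 -0.56]
 [-0.33  0.8  -0.15  2.39 -0.24 -0.36 -0.3  -1.44 -0.24 -0.94  0.51 -0.42]]
spool [0.62 0.22 0.22 0.01] 12.50095212604778
[[-0.54 -0.12 -0.53  0.41 -0.16  0.22]
 [-0.23  0.16  0.6  -0.61  1.55  1.53]]
cradle [0.63 0.22 0.23 0.  ] 13.307158860473102
[[-0.66  0.18 -0.3  -0.88  0.06]
 [-0.23 -0.79  1.33 -0.14  0.3 ]]
stand [0.62 0.02 0.07 0.01] 4.015020090113529
[[-0.41  0.02  0.38 -0.19 -1.15 -0.64  0.35  6.54]
 [ 0.08 -0.28  0.34 -0.18  0.43  0.24  0.12 -0.74]]
```

```bash
sed -i "s/,(S,(57.5,45,'h'),(334.1,263.4))//" fit.py; python3 - <<'E'
from fit import *
for k,(p,r) in O.items(): print(k,[round(float(a),4) for a in p],np.degrees(p[2]))
p=O['arbor'][0]; print('grasp',p[:2]-.06*np.array([np.cos(p[2]),np.sin(p[2])]))
# dz line: arbor yaw from top points
a=onz('top',[(473.4,239.3),(481,277.6)],.055); b=onz('top',[(490,321.8),(484,288.5)],.065)
print(a,b)
for v in (a[0]-a[1],a[0]-b[0],b[1]-b[0]): print(np.degrees(np.arctan2(v[1],v[0])))
from scipy.spatial.transform import Rotation as R
print(R.from_quat(robot.get_obs()['tool_rot']).as_matrix())
E
```

```text
Traceback (most recent call last):
  File "fit.py", line 11, in <module>
    O['arbor']=fit([(T,(80,0,0),(473.4,239.3)),(S,(80,0,0),(344.1,330.6)),(T,(-2.5,0,0),(481,277.6)),(S,(-2.5,0,0),(302.3,337.1)),
               ~~~^^^^^^^^^^^^^^^^^^^^^^^^^^^^^^^^^^^^^^^^^^^^^^^^^^^^^^^^^^^^^^^^^^^^^^^^^^^^^^^^^^^^^^^^^^^^^^^^^^^^^^^^^^^^^^^^
  File "fit.py", line 8, in fit
    r=least_squares(f,list(x0)+[.008],loss='soft_l1'); return r.x,f(r.x)[:-1].reshape(-1,2)
  File "fit.py", line 7, in <lambda>
    f=lambda p:np.concatenate([proj(n,w(p,X))[0]-uv for n,X,uv in pts]+[[(p[3]-.008)*100,]])
                               ~~~~^^^^^^^^^^
  File "h.py", line 18, in proj
    c,k=K(n); return cv2.projectPoints(np.array(P,float).reshape(-1,3),cv2.Rodrigues(c['R'])[0],c['t'],k,c['dist_coeffs'])[0][:,0]
        ~^^^
  File "h.py", line 16, in K
    c=robot.calibration(n); return c,np.array([[c['fx'],0,c['cx']],[0,c['fy'],c['cy']],[0,0,1]])
ValueError: time passes only in moves, steps and waits
```

```bash
sed -i 's/^def K(n):/from functools import cache\n@cache\ndef K(n):/' h.py; python3 - <<'E'
from fit import *
for k,(p,r) in O.items(): print(k,[round(float(a),4) for a in p],np.degrees(p[2]))
p=O['arbor'][0]; print('grasp',p[:2]-.06*np.array([np.cos(p[2]),np.sin(p[2])]))
a=onz('top',[(473.4,239.3),(481,277.6)],.055); b=onz('top',[(490,321.8),(484,288.5)],.065)
print(a,b)
for v in (a[0]-a[1],a[0]-b[0],b[1]-b[0]): print(np.degrees(np.arctan2(v[1],v[0])))
E
```

```text
arbor [0.5537, -0.2347, 0.139, 0.008] 7.963695611394584
spool [0.6215, 0.2181, 0.2182, 0.008] 12.50095212604778
cradle [0.6303, 0.221, 0.2323, 0.0038] 13.307158860473102
stand [0.6215, 0.0188, 0.0663, 0.0099] 3.801489036012778
grasp [ 0.4943131  -0.24303522]
[[ 0.63224378 -0.22525844  0.055     ]
 [ 0.55093642 -0.23654441  0.055     ]] [[ 0.45915571 -0.24687652  0.065     ]
 [ 0.52718028 -0.2381595   0.065     ]]
7.902518843734519
7.119170389015879
7.302378534521404
```

Emit:
jog_arm(
  motion=[-0.883,-0.703,0,0,0,0,-1,-0.883,-0.703,0,0,0,0,-1,-0.883,-0.703,0,0,0,0,-1,-0.883,-0.703,0,0,0,0,-1,-0.883,-0.703,0,0,0,0,-1,-0.883,-0.703,0,0,0,0,-1,-0.883,-0.703,0,0,0,0,-1,-0.883,-0.703,0,0,0,0,-1,-0.883,-0.703,0,0,0,0,-1,-0.883,-0.703,0,0,0,0,-1],
  grip_force=55,
)

```text
time: 1.35
position: [0.4508, 0.1987, 0.2333]
tool_rot: [0.176, 0.984, -0.0, -0.0]
ft_force: [0.3, 0.2, 0.3]
grip_width: 0.0871
grip_force: 0.0
```

Emit:
jog_arm(
  motion=[-0.487,-1,0,0,0,0,-1,-0.487,-1,0,0,0,0,-1,-0.487,-1,0,0,0,0,-1,-0.487,-1,0,0,0,0,-1,-0.487,-1,0,0,0,0,-1,-0.487,-1,0,0,0,0,-1,-0.487,-1,0,0,0,0,-1,-0.487,-1,0,0,0,0,-1,-0.487,-1,0,0,0,0,-1,-0.487,-1,0,0,0,0,-1],
)

```text
time: 2.6
position: [0.4943, -0.2439, 0.2332]
tool_rot: [0.176, 0.984, 0.0, -0.0]
ft_force: [-0.6, -0.1, -1.0]
grip_width: 0.087
grip_force: 0.0
```

Emit:
jog_arm(
  motion=[0,0,0.3,0,0,-0.993,-1,0,0,0.3,0,0,-0.993,-1,0,0,0.3,0,0,-0.993,-1,0,0,0.3,0,0,-0.993,-1,0,0,0.3,0,0,-0.993,-1,0,0,0.3,0,0,-0.993,-1,0,0,0.3,0,0,-0.993,-1,0,0,0,0,0,0,-1],
)

```text
time: 3.6
position: [0.4938, -0.242, 0.1485]
tool_rot: [-0.065, 0.998, 0.001, -0.001]
ft_force: [0.5, -0.3, -0.1]
grip_width: 0.0871
grip_force: 0.0
```

Emit:
jog_arm(
  motion=[0,0,0.8,0,0,0,-1,0,0,0.8,0,0,0,-1,0,0,0.6,0,0,0,-1,0,0,0.337,0,0,0,-1,0,0,0,0,0,0,1,0,0,0,0,0,0,1,0,0,0,0,0,0,1,0,0,0,0,0,0,1,0,0,0,0,0,0,1,0,0,0,0,0,0,1],
)

```text
time: 4.85
position: [0.4946, -0.2426, 0.0482]
tool_rot: [-0.066, 0.998, -0.0, 0.0]
ft_force: [0.4, 0.7, -0.2]
grip_width: 0.0352
grip_force: 0.0
```

Emit:
jog_arm(
  motion=[0,0,0,0,0,0,1,0,0,0,0,0,0,1,0,0,0,0,0,0,1,0,0,0,0,0,0,1,0,0,0,0,0,0,1],
)

```text
time: 5.48
position: [0.4945, -0.2426, 0.048]
tool_rot: [-0.066, 0.998, 0.0, -0.0]
ft_force: [-0.6, -0.2, -0.8]
grip_width: 0.0154
grip_force: 55.0
```

Emit:
jog_arm(
  motion=[0,0,-0.5,0,0,0,1,0,0,-0.9,0,0,0,1,0,0,-0.9,0,0,0,1,0,0.5,-0.9,0,0,0,1,0,0.961,0,0,0,0,1,0,0.961,0,0,0,0,1,0,0.961,0,0,0,0,1,0,0.961,0,0,0,0,1,0,0.961,0,0,0,0,1,0,0.961,0,0,0,0,1,0,0.961,0,0,0,0,1],
)

```text
time: 6.85
position: [0.456, 0.0452, 0.176]
tool_rot: [-0.066, 0.998, 0.0, -0.0]
ft_force: [0.5, 0.7, -1.1]
grip_width: 0.0154
grip_force: 55.0
```

Emit:
jog_arm(
  motion=[0,0.961,0,0,0,0,1,0,0.961,0,0,0,0,1,0,0.961,0,0,0,0,1,-0.05,0.461,0,0,0,0,1,0,0,0.5,0,0,-0.675,1,0,0,0.7,0,0,-0.675,1,0,0,0.7,0,0,0,1,0,0,0.7,0,0,0,1,0,0,0.3,0,0,0,1,0,0,0,0,0,0,1],
)

```text
time: 8.1
position: [0.4406, 0.1768, 0.0596]
tool_rot: [-0.113, 0.994, -0.0, -0.001]
ft_force: [-0.2, -0.2, -1.1]
grip_width: 0.0154
grip_force: 55.0
```

```bash
python3 - <<'E'
from h import *
t=robot.camera('top');s=robot.camera('side')
print(robot.get_obs()['position'],robot.get_obs()['tool_rot'])
cv2.imwrite('pics/t2f.png',t);cv2.imwrite('pics/s2f.png',s)
tiles(t,[(220,320,200,350)],4,'pics/a.png'); tiles(s,[(210,350,170,260)],4,'pics/b.png')
a=cv2.imread('pics/a.png');b=cv2.imread('pics/b.png')
print(a.shape,b.shape)
a=a[:600,:400]; b=b[:, :]
o=np.zeros((600,800,3),np.uint8)
s4=cv2.resize(b,None,fx=.71,fy=.71); o[:600,:a.shape[1]]=a; o[:s4.shape[0],402:402+s4.shape[1]]=s4[:,:398]
cv2.imwrite('pics/c2.png',o)
E
```

```text
[0.44155048 0.17695075 0.06062214] [-1.12643280e-01  9.93635359e-01  1.17890634e-05  5.15256149e-04]
(600, 403, 3) (360, 563, 3)
```

View pics/c2.png

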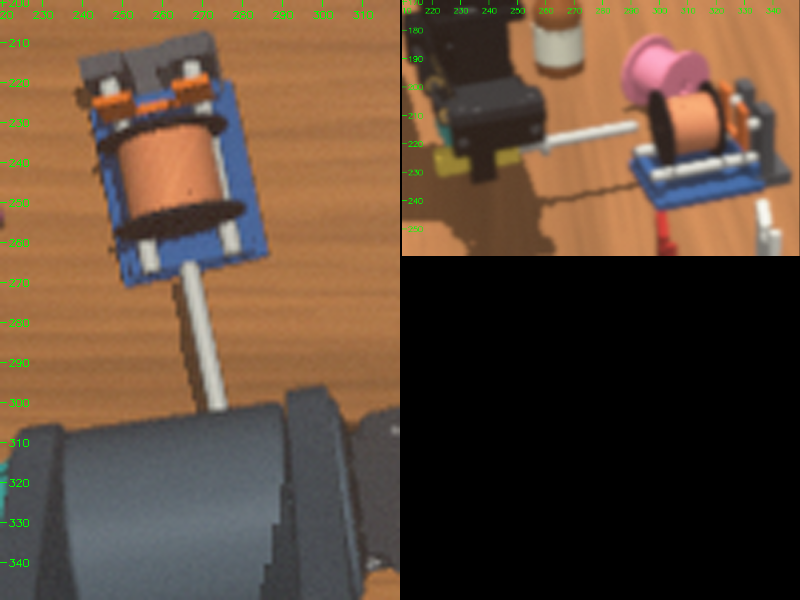

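```bash
python3 - <<'E'
from fit import *
np.set_printoptions(precision=4,suppress=True)
f=lambda x,y:(220+x/4-.5,200+y/4-.5)
rod=onz('top',[f(190,266),f(214,410)],.0676)
ax=onz('top',[f(178.5,221),f(162.5,135.5)],.06)
cr=onz('top',[f((150+232)/2,260),f((105+193)/2,70)],.028)
for n,v in(('rod',rod),('axis',ax),('crods',cr)):
    d=v[1]-v[0]; 
    if n=='rod': d=-d
    print(n,v,np.degrees(np.arctan2(d[1],d[0])))
o=robot.get_obs();x,y,_,_=o['tool_rot'];print('toolyaw',np.degrees(2*np.arctan2(y,x)),o['position'])
g=lambda x,y:(210+(x-402)/.71/4-.5,170+y/.71/4-.5)
# side: expected vs seen rod tip and a point near handle, for level rod
p=o['position'];d=np.array([np.cos(np.radians(12.94)),np.sin(np.radians(12.94)),0])
for xx in(80,0,-25): print(xx,proj('side',p+[0,0,.007]+d*(xx+60)/1e3),proj('top',p+[0,0,.007]+d*(xx+60)/1e3))
print('seen side tip',g(637,126),'collar',g(546,145),'top tip',f(190,263))
# spool centre in side expected
q=O['spool'][0]
d=np.array([np.cos(.223),np.sin(.223),0])
for a in(-.025,.025): print('spool ctr',a,proj('side',[q[0],q[1],.06]+d*a),proj('side',[q[0],q[1],.095]+d*a),proj('side',[q[0],q[1],.025]+d*a))
tiles(cv2.imread('pics/s2f.png'),[(235,345,188,245)],7.2,'pics/s3.png')
E
```

```text
rod [[0.5742 0.2067 0.0676]
 [0.5012 0.1933 0.0676]] 10.385854821749458
axis [[0.5987 0.2138 0.06  ]
 [0.6437 0.2231 0.06  ]] 11.652984725528166
crods [[0.5831 0.2101 0.028 ]
 [0.6867 0.2349 0.028 ]] 13.474402354195433
toolyaw 192.93542499290578 [0.4416 0.177  0.0606]
80 [[292.0828 213.9456]] [[266.2422 264.1592]]
0 [[260.5117 219.937 ]] [[274.4374 302.5765]]
-25 [[250.4361 221.8475]] [[277.0601 314.7829]]
seen side tip (292.2464788732394, 213.8661971830986) collar (260.2042253521127, 220.55633802816902) top tip (267.0, 265.25)
spool ctr -0.025 [[299.7646 215.2266]] [[299.4725 202.7175]] [[300.0492 227.4345]]
spool ctr 0.025 [[318.8294 211.6085]] [[318.7728 199.1728]] [[318.885  223.7471]]
```

View pics/s3.png

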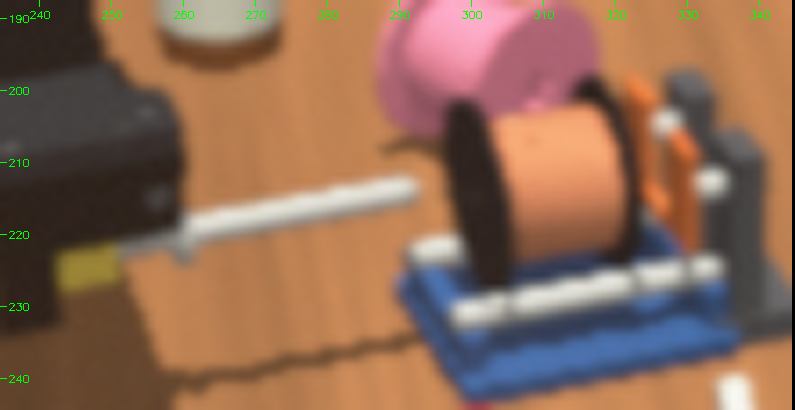

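Emit:
jog_arm(
  motion=[0,0.005,0.19,0,0,-0.1,1,0,0,0,0,0,0,1,-0.2,0,0,0,0,0,1,-0.2,0,0,0,0,0,1,-0.1,0,0,0,0,0,1,-0.1,0,0,0,0,0,1,-0.1,0,0,0,0,0,1,-0.1,0,0,0,0,0,1,-0.1,0,0,0,0,0,1,-0.1,0,0,0,0,0,1],
)

```text
time: 9.45
position: [0.4802, 0.1863, 0.0524]
tool_rot: [-0.116, 0.993, -0.0, -0.0]
ft_force: [-0.2, 0.7, -0.7]
grip_width: 0.0151
grip_force: 55.0
```

```bash
python3 - <<'E'
from h import *
t=robot.camera('top');s=robot.camera('side')
print({k:np.round(v,4) for k,v in robot.get_obs().items() if k in('position','ft_force','moment','tool_rot')})
cv2.imwrite('pics/t4f.png',t);cv2.imwrite('pics/s4f.png',s)
tiles(t,[(238,290,200,290)],6,'pics/a.png'); tiles(s,[(250,335,190,240)],5.6,'pics/b.png')
a=cv2.imread('pics/a.png');b=cv2.imread('pics/b.png')
o=np.zeros((600,800,3),np.uint8); o[:a.shape[0],:a.shape[1]]=a; o[:b.shape[0],320:320+b.shape[1]]=b[:,:480]
cv2.imwrite('pics/c4.png',o)
E
```

```text
{'position': array([0.4807, 0.1864, 0.0525]), 'tool_rot': array([-1.161e-01,  9.932e-01,  0.000e+00,  5.000e-04]), 'ft_force': array([ 0.7343,  0.2518, -0.8474]), 'moment': array([-0.0104,  0.0608,  0.0306])}
```

View pics/c4.png

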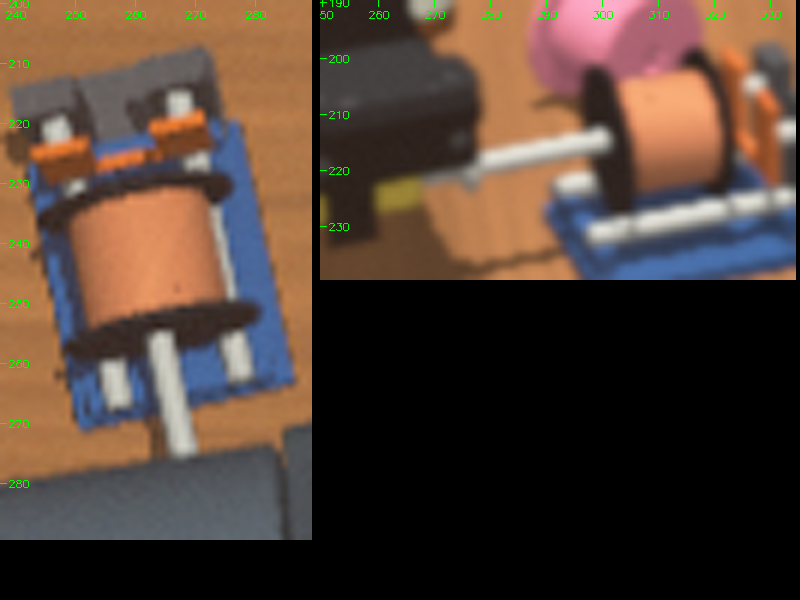

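Emit:
jog_arm(
  motion=[-0.2,0,0,0,0,0,1,-0.2,0,0,0,0,0,1,-0.2,0,0,0,0,0,1,-0.2,0,0,0,0,0,1,-0.2,0,0,0,0,0,1,-0.2,0,0,0,0,0,1,-0.1,0,0,0,0,0,1,0,0,0,0,0,0,1],
)

```text
time: 10.55
position: [0.5311, 0.1984, 0.0525]
tool_rot: [-0.116, 0.993, 0.0, 0.0]
ft_force: [-0.1, -0.1, -1.0]
grip_width: 0.0152
grip_force: 55.0
```

```bash
python3 - <<'E'
from fit import *
f=lambda P:np.concatenate([proj('top',P)[0]-(272,218.2),proj('side',P)[0]-(330.2,206.5)])
r=least_squares(f,[.67,.22,.07]);P=r.x;print(P,r.fun)
c=O['cradle'][0];d=P[:2]-c[:2];a=.2300
print('pad in cradle',d@[np.cos(a),np.sin(a)],d@[-np.sin(a),np.cos(a)])
t=robot.camera('top');s=robot.camera('side');cv2.imwrite('pics/t5f.png',t);cv2.imwrite('pics/s5f.png',s)
o=robot.get_obs();p=o['position'];x,y,_,_=o['tool_rot'];w=2*np.arctan2(y,x)-np.pi
e=np.array([np.cos(w),np.sin(w)]);col=p[:2]+.06*e
print(p,np.degrees(w),'ft',o['ft_force'],'collar in cradle',(col-c[:2])@e,(col-c[:2])@[-e[1],e[0]])
E
```

```text
[0.66975866 0.19649513 0.08744073] [ 0.00232333 -0.12727494 -0.14604501  0.03988032]
pad in cradle 0.03277863374572936 -0.032890222586796414
[0.53063308 0.19827113 0.05248839] 13.330191585984837 ft [-0.09740498 -1.15903508 -0.70924313] collar in cradle -0.04227654572519262 0.0008281339663749382
```

Emit:
jog_arm(
  motion=[-0.1,0,0,0,0,0,1,-0.1,0,0,0,0,0,1,-0.05,0,0,0,0,0,1,-0.05,0,0,0,0,0,1,-0.05,0,0,0,0,0,1,-0.05,0,0,0,0,0,1,0,0,0,0,0,0,1],
)

```text
time: 11.52
position: [0.5466, 0.2021, 0.0525]
tool_rot: [-0.116, 0.993, 0.0, 0.0]
ft_force: [-0.5, -1.0, 0.4]
grip_width: 0.0156
grip_force: 55.0
```

Emit:
jog_arm(
  motion=[-0.05,0,0,0,0,0,1,0,0,0,0,0,0,1],
)

```text
time: 11.78
position: [0.5484, 0.2025, 0.0525]
tool_rot: [-0.116, 0.993, 0.0, 0.0]
ft_force: [-1.0, -0.6, -1.8]
grip_width: 0.0155
grip_force: 55.0
```

Emit:
jog_arm(
  motion=[-0.03,0,0,0,0,0,1,0,0,0,0,0,0,1],
)

```text
time: 12.02
position: [0.5494, 0.2027, 0.0525]
tool_rot: [-0.116, 0.993, 0.0, 0.0]
ft_force: [-0.6, -0.8, -2.0]
grip_width: 0.0151
grip_force: 55.0
```

Emit:
jog_arm(
  motion=[-0.03,0,0,0,0,0,1,0,0,0,0,0,0,1],
)

```text
time: 12.28
position: [0.5506, 0.203, 0.0525]
tool_rot: [-0.116, 0.993, 0.0, 0.0]
ft_force: [-1.8, -2.0, -1.5]
grip_width: 0.0154
grip_force: 55.0
```

Emit:
jog_arm(
  motion=[-0.03,0,0,0,0,0,1,0,0,0,0,0,0,1],
)

```text
time: 12.52
position: [0.5518, 0.2033, 0.0525]
tool_rot: [-0.116, 0.993, 0.0, 0.0]
ft_force: [-0.7, -1.0, -1.6]
grip_width: 0.0152
grip_force: 55.0
```

Emit:
jog_arm(
  motion=[-0.03,0,0,0,0,0,1,0,0,0,0,0,0,1],
)

```text
time: 12.78
position: [0.553, 0.2036, 0.0525]
tool_rot: [-0.116, 0.993, 0.0, 0.0]
ft_force: [-1.1, -1.3, -1.2]
grip_width: 0.0153
grip_force: 55.0
```

Emit:
jog_arm(
  motion=[-0.03,0,0,0,0,0,1,0,0,0,0,0,0,1],
)

```text
time: 13.02
position: [0.5541, 0.2038, 0.0525]
tool_rot: [-0.116, 0.993, 0.0, 0.0]
ft_force: [-0.6, -1.5, 0.1]
grip_width: 0.0155
grip_force: 55.0
```

Emit:
jog_arm(
  motion=[-0.03,0,0,0,0,0,1,0,0,0,0,0,0,1],
)

```text
time: 13.28
position: [0.5552, 0.2041, 0.0525]
tool_rot: [-0.116, 0.993, 0.0, 0.0]
ft_force: [-1.2, -0.9, -0.1]
grip_width: 0.0157
grip_force: 55.0
```

Emit:
jog_arm(
  motion=[-0.03,0,0,0,0,0,1,0,0,0,0,0,0,1],
)

```text
time: 13.52
position: [0.5556, 0.2043, 0.0524]
tool_rot: [-0.116, 0.993, -0.0, -0.001]
ft_force: [-2.8, -2.6, -0.5]
grip_width: 0.0157
grip_force: 55.0
```

Emit:
jog_arm(
  motion=[-0.025,0,0,0,0,0,1,0,0,0,0,0,0,1],
)

```text
time: 13.78
position: [0.5559, 0.2044, 0.0523]
tool_rot: [-0.116, 0.993, -0.0, -0.001]
ft_force: [-5.1, -1.2, 1.9]
grip_width: 0.015
grip_force: 55.0
```

Emit:
jog_arm(
  motion=[-0.04,0,0,0,0,0,1,0,0,0,0,0,0,1],
)

```text
time: 14.02
position: [0.5562, 0.2046, 0.0522]
tool_rot: [-0.116, 0.993, -0.0, -0.003]
ft_force: [-6.6, -1.6, 2.9]
grip_width: 0.0152
grip_force: 55.0
```

Emit:
jog_arm(
  motion=[-0.04,0,0,0,0,0,1,0,0,0,0,0,0,1],
)

```text
time: 14.28
position: [0.5565, 0.2047, 0.0521]
tool_rot: [-0.116, 0.993, -0.0, -0.004]
ft_force: [-7.6, -3.6, 4.7]
grip_width: 0.0157
grip_force: 55.0
```

Emit:
jog_arm(
  motion=[-0.015,0,0,0,0,0,1,0,0,0,0,0,0,1],
)

```text
time: 14.52
position: [0.5566, 0.2047, 0.0521]
tool_rot: [-0.116, 0.993, -0.0, -0.005]
ft_force: [-8.8, -3.6, 5.2]
grip_width: 0.0155
grip_force: 55.0
```

Emit:
jog_arm(
  motion=[-0.015,0,0,0,0,0,1,0,0,0,0,0,0,1,0,0,0,0,0,0,1,0,0,0,0,0,0,1],
)

```text
time: 15.02
position: [0.5566, 0.2047, 0.052]
tool_rot: [-0.116, 0.993, -0.0, -0.005]
ft_force: [-9.8, -3.7, 6.5]
grip_width: 0.0155
grip_force: 55.0
```

```bash
python3 - <<'E'
from h import *
t=robot.camera('top');s=robot.camera('side')
o=robot.get_obs();print(o['ft_force'],o['moment'],o['tool_rot'],o['position'])
tiles(t,[(238,290,195,275)],6,'pics/a.png'); tiles(s,[(260,345,190,240)],5.6,'pics/b.png')
a=cv2.imread('pics/a.png');b=cv2.imread('pics/b.png')
o=np.zeros((480,800,3),np.uint8); o[:a.shape[0],:a.shape[1]]=a; o[:b.shape[0],320:320+b.shape[1]]=b[:,:480]
cv2.imwrite('pics/c6.png',o)
E
```

```text
[-10.20876738  -3.52393978   5.51756396] [-0.51368787  1.39859099 -0.20270001] [-1.16191619e-01  9.93212627e-01 -4.38224749e-04 -5.29088788e-03] [0.5566038  0.20473207 0.0520191 ]
```

View pics/c6.png

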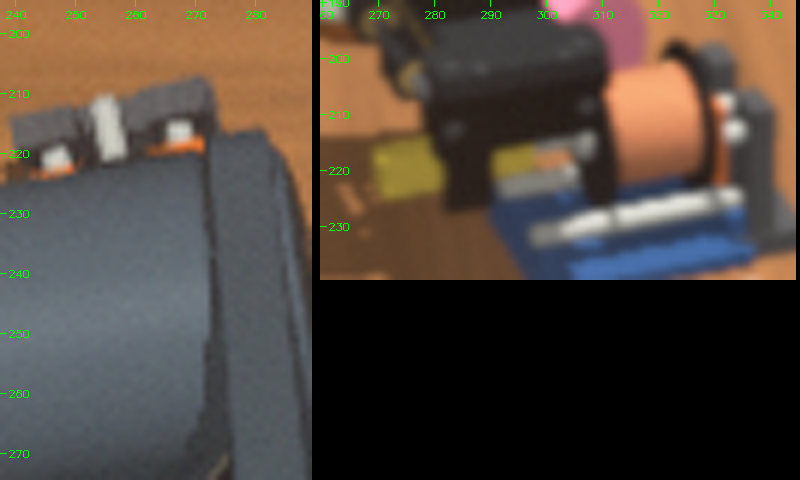

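Emit:
jog_arm(
  motion=[0.05,0,0,0,0,0,1,0.05,0,0,0,0,0,1,0.02,0,0,0,0,0,1,0,0,-0.03,0,0,0,1,0,0,-0.03,0,0,0,1,0,0,-0.06,0,0,0,1,0,0,0,0,0,0,1],
)

```text
time: 16.0
position: [0.5559, 0.2046, 0.057]
tool_rot: [-0.116, 0.993, 0.0, -0.001]
ft_force: [-5.6, -0.5, -4.6]
grip_width: 0.0156
grip_force: 55.0
```

Emit:
jog_arm(
  motion=[0.02,0,-0.02,0,0,0,1,0.02,0,-0.05,0,0,0,1,0,0,-0.1,0,0,0,1,0,0,-0.15,0,0,0,1,0,0,-0.2,0,0,0,1,0,0,-0.3,0,0,0,1,0,0,-0.3,0,0,0,1,0,0,-0.3,0,0,0,1,0,0,-0.3,0,0,0,1,0,0,-0.3,0,0,0,1,0,0,-0.3,0,0,0,1,0,0,-0.1,0,0,0,1],
)

```text
time: 17.5
position: [0.5559, 0.2043, 0.1552]
tool_rot: [-0.116, 0.993, 0.0, 0.001]
ft_force: [0.4, -0.2, -0.9]
grip_width: 0.0157
grip_force: 55.0
```

```bash
python3 - <<'E'
from h import *
t=robot.camera('top');s=robot.camera('side')
o=robot.get_obs();print(o['ft_force'],o['moment'],o['tool_rot'],o['position'])
p=o['position'];x,y=o['tool_rot'][:2];w=2*np.arctan2(y,x)-np.pi;d=np.array([np.cos(w),np.sin(w),0])
for xx in(-95,-25,0,25,50,80): print(xx,proj('side',p+[0,0,.007]+d*(xx+60)/1e3)[0],proj('top',p+[0,0,.007]+d*(xx+60)/1e3)[0])
tiles(s,[(255,355,150,215)],8,'pics/c7.png')
E
```

```text
[-0.35460642  0.16809663 -1.71427872] [ 0.04563623  0.17839473 -0.00949234] [-1.16119407e-01  9.93235102e-01  1.61652408e-05  5.61381307e-04] [0.55561105 0.20418807 0.15463701]
-95 [267.43921676 183.26636295] [267.32744113 287.14492595]
-25 [295.75741031 178.28465783] [259.33329789 250.50868142]
0 [305.67662272 176.53633044] [256.55315779 237.67367677]
25 [315.49733994 174.80365007] [253.81351346 224.97738668]
50 [325.22184138 173.08626556] [251.11492996 212.42393139]
80 [336.7673343  171.04511807] [247.93152909 197.55361312]
```

View pics/c7.png

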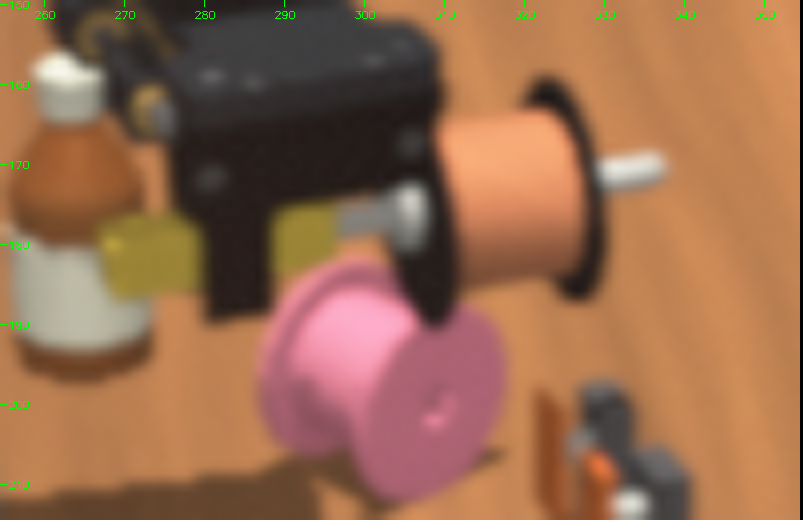

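Emit:
jog_arm(
  motion=[0,0,0,0,0,0.6,1,0,0,0,0,0,0.7,1,0,0,0,0,0,0.7,1,0,0,0,0,0,0.375,1,0.1,-0.3,0,0,0,0,1,0.1,-0.5,0,0,0,0,1,0.1,-0.7,0,0,0,0,1,0.1,-0.8,0,0,0,0,1,0.1,-0.8,0,0,0,0,1,0.1,-0.7,0,0,0,0,1,0.1,-0.5,0,0,0,0,1,0.09,-0.433,0,0,0,0,1],
)

```text
time: 19.1
position: [0.5358, 0.011, 0.1542]
tool_rot: [-0.033, 0.999, -0.0, -0.0]
ft_force: [-0.9, -0.2, -2.7]
grip_width: 0.0154
grip_force: 55.0
```

Emit:
jog_arm(
  motion=[0,0,0.15,0,0,0,1,0,0,0.2,0,0,0,1,0,0,0.2,0,0,0,1,0,0,0.2,0,0,0,1,0,0,0.1,0,0,0,1,0,0,0,0,0,0,1],
)

```text
time: 19.85
position: [0.5362, 0.0134, 0.1196]
tool_rot: [-0.034, 0.999, 0.0, -0.0]
ft_force: [0.3, 0.0, -1.6]
grip_width: 0.0155
grip_force: 55.0
```

```bash
python3 - <<'E'
from h import *
t=robot.camera('top');s=robot.camera('side')
o=robot.get_obs();print(o['ft_force'],o['tool_rot'],o['position'])
p=o['position'];x,y=o['tool_rot'][:2];w=2*np.arctan2(y,x)-np.pi;d=np.array([np.cos(w),np.sin(w),0]);print(np.degrees(w))
for xx in(-95,-25,0,25,50,80): print(xx,proj('side',p+[0,0,.007]+d*(xx+60)/1e3)[0],proj('top',p+[0,0,.007]+d*(xx+60)/1e3)[0])
tiles(t,[(325,390,210,290)],6,'pics/a.png'); tiles(s,[(268,355,210,305)],4.7,'pics/b.png')
a=cv2.imread('pics/a.png');b=cv2.imread('pics/b.png')
o=np.zeros((480,800,3),np.uint8); o[:a.shape[0],:a.shape[1]]=a; o[:b.shape[0],394:394+b.shape[1]]=b[:,:406]
cv2.imwrite('pics/c8.png',o)
E
```

```text
[-0.78219101 -0.17100213 -2.29954657] [-3.35292169e-02  9.99437728e-01 -2.31828134e-05  1.36475087e-04] [0.53658227 0.01320007 0.12014124]
3.8428855359994647
-95 [264.63796685 238.1974996 ] [366.74042509 299.4701701 ]
-25 [297.33647142 234.55784059] [363.63933343 262.99341787]
0 [308.87576799 233.27319884] [362.53682464 250.19111635]
25 [320.34524955 231.99622245] [361.43800472 237.51491352]
50 [331.74683911 230.72669925] [360.34346918 224.9690366 ]
80 [345.34175737 229.21281966] [359.03646603 210.09146198]
```

View pics/c8.png

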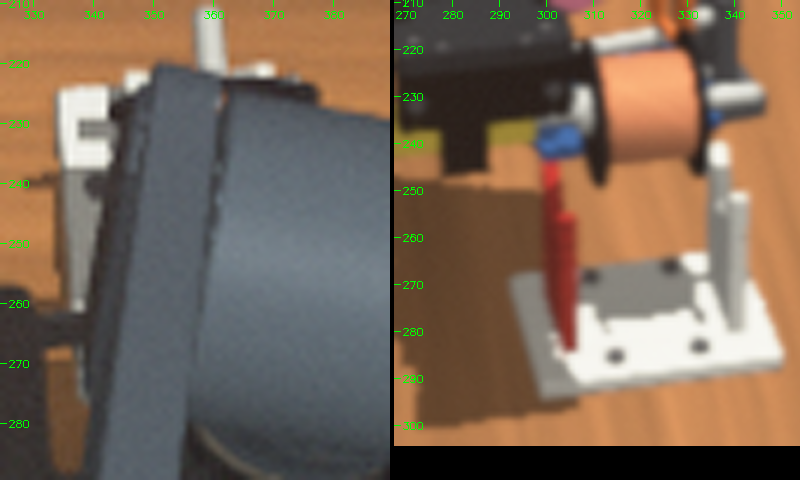

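```bash
python3 - <<'E'
from fit import *
x,y,w,h=O['stand'][0];c,s=np.cos(w),np.sin(w)
f=lambda a,b,z:[x+c*a-s*b,y+s*a+c*b,z]
for a in(-40,40):
  print(a,proj('top',f(a/1e3,0,.085)),proj('side',[f(a/1e3,0,.065),f(a/1e3,.03,.085),f(a/1e3,-.03,.085)]))
E
```

```text
-40 [[361.27175462 261.17079064]] [[302.51258001 258.28443515]
 [299.91100253 243.3221188 ]
 [304.87781442 258.18711645]]
40 [[357.97039067 222.40427333]] [[338.23779994 254.09579939]
 [335.28490308 239.3144865 ]
 [341.53226298 253.88846003]]
```

```bash
python3 - <<'E'
from fit import *
np.set_printoptions(precision=2,suppress=True,linewidth=160)
t0=cv2.imread('pics/top0.png').astype(int);s0=cv2.imread('pics/side0.png').astype(int)
def red(im,reg):
    u0,u1,v0,v1=reg; c=im[v0:v1,u0:u1]; return (c[...,2]-c[...,1]>60)&(c[...,1]<75)&(c[...,0]<80)
m=red(t0,(335,385,250,275))
for i in range(25):
    w=np.where(m[i])[0]
    if len(w): print('top red row',250+i,335+w.min(),335+w.max(),len(w), t0[250+i,335+w,2].mean())
m=red(s0,(290,315,235,290))
for i in range(55):
    w=np.where(m[i])[0]
    if len(w): print('side',235+i,290+w.min(),290+w.max(),end='; ')
print()
s=robot.camera('side').astype(int);np.save('s9.npy',s)
for u in range(334,348): 
    col=s[218:242,u]; print(u,' '.join(f'{int(a[0])}' for a in col))
t=robot.camera('top').astype(int); print('top blue rows 208-222')
for v in range(206,221,2): print(v,' '.join(str(int(a[0])) for a in t[v,350:368]))
E
```

```text
top red row 260 370 372 3 168.33333333333334
top red row 261 365 372 8 151.25
top red row 262 349 372 21 159.66666666666666
top red row 263 349 372 24 156.33333333333334
top red row 264 349 366 17 155.05882352941177
top red row 265 357 363 7 143.85714285714286
side 244 301 301; side 245 300 301; side 246 300 301; side 247 300 302; side 248 300 302; side 249 300 302; side 250 300 302; side 251 300 302; side 252 300 302; side 253 300 303; side 254 300 303; side 255 300 303; side 256 300 305; side 257 300 305; side 258 300 305; side 259 301 305; side 260 302 305; side 261 302 305; side 262 303 305; side 263 302 305; side 264 303 305; side 265 303 306; side 266 303 305; side 267 303 305; side 268 302 305; side 269 302 305; side 270 302 305; side 271 302 305; side 272 302 305; side 273 303 305; side 274 303 305; side 275 303 305; side 276 303 305; side 277 303 305; side 278 303 305; side 279 304 305; side 280 304 305; side 281 304 305; side 282 304 305; side 283 305 305; 
334 56 54 53 52 53 68 94 97 80 82 104 118 106 83 63 59 63 57 48 40 40 45 63 81
335 53 55 55 53 55 66 91 95 83 100 147 
[... 855 characters left out ...]
71 71 79 83 84 84 84 84 85
346 84 83 81 81 82 82 83 83 86 100 127 136 119 94 76 74 76 81 83 84 84 83 83 83
347 84 83 84 83 83 83 83 83 83 85 92 97 91 83 79 79 80 83 84 83 83 82 82 83
top blue rows 208-222
206 81 80 85 81 80 81 82 77 83 80 82 78 79 82 81 79 80 80
208 80 77 78 73 79 78 77 79 76 79 73 78 78 78 76 77 75 75
210 76 76 75 78 73 75 75 81 97 119 121 120 72 73 75 78 75 77
212 77 76 77 75 77 76 78 108 169 195 202 173 97 74 73 78 77 74
214 78 82 79 77 77 77 80 107 166 196 206 185 117 78 80 79 81 77
216 82 82 83 78 76 78 82 102 155 189 206 193 150 77 79 74 77 76
218 75 78 73 77 77 76 78 97 153 189 205 198 161 76 75 82 80 74
220 73 73 85 80 80 81 76 90 134 178 202 200 169 77 77 84 101 123
```

Emit:
jog_arm(
  motion=[0,0.05,0.1,0,0,0,1,0,0,0.15,0,0,0,1,0,0,0.2,0,0,0,1,0,0,0.2,0,0,0,1,0,0,0.2,0,0,0,1,0,0,0.2,0,0,0,1,0,0,0.1,0,0,0,1,0,0,0,0,0,0,1],
)

```text
time: 21.05
position: [0.5361, 0.0151, 0.0737]
tool_rot: [-0.033, 0.999, 0.0, -0.0]
ft_force: [0.1, 0.0, -3.0]
grip_width: 0.0153
grip_force: 55.0
```

Emit:
jog_arm(
  motion=[0,0,0.05,0,0,0,1,0,0,0.05,0,0,0,1,0,0,0,0,0,0,1],
)

```text
time: 21.42
position: [0.5363, 0.0151, 0.0701]
tool_rot: [-0.033, 0.999, 0.0, -0.0]
ft_force: [-0.5, 0.3, -2.7]
grip_width: 0.0156
grip_force: 55.0
```

Emit:
jog_arm(
  motion=[0,0,0.05,0,0,0,1,0,0,0,0,0,0,1],
)

```text
time: 21.68
position: [0.5362, 0.0151, 0.068]
tool_rot: [-0.033, 0.999, 0.0, -0.0]
ft_force: [0.4, -1.0, -1.9]
grip_width: 0.0155
grip_force: 55.0
```

Emit:
jog_arm(
  motion=[0,0,0.05,0,0,0,1,0,0,0,0,0,0,1],
)

```text
time: 21.92
position: [0.5361, 0.0151, 0.0659]
tool_rot: [-0.033, 0.999, 0.0, -0.0]
ft_force: [0.1, 0.2, -2.4]
grip_width: 0.0159
grip_force: 55.0
```

Emit:
jog_arm(
  motion=[0,0,0.03,0,0,0,1,0,0,0,0,0,0,1],
)

```text
time: 22.18
position: [0.5362, 0.0151, 0.0648]
tool_rot: [-0.033, 0.999, 0.0, -0.0]
ft_force: [0.3, 0.3, -2.4]
grip_width: 0.0156
grip_force: 55.0
```

Emit:
jog_arm(
  motion=[0,0,0.025,0,0,0,1,0,0,0,0,0,0,1],
)

```text
time: 22.42
position: [0.5363, 0.0151, 0.0638]
tool_rot: [-0.033, 0.999, 0.0, -0.0]
ft_force: [0.3, 0.4, -2.0]
grip_width: 0.0153
grip_force: 55.0
```

Emit:
jog_arm(
  motion=[0,0,0.02,0,0,0,1,0,0,0,0,0,0,1],
)

```text
time: 22.68
position: [0.5363, 0.0151, 0.0631]
tool_rot: [-0.033, 0.999, -0.0, 0.0]
ft_force: [-1.1, 0.2, -1.1]
grip_width: 0.0158
grip_force: 55.0
```

Emit:
jog_arm(
  motion=[0,0,0.02,0,0,0,1,0,0,0,0,0,0,1],
)

```text
time: 22.92
position: [0.5364, 0.0151, 0.0627]
tool_rot: [-0.033, 0.999, -0.0, 0.0]
ft_force: [-1.9, -0.0, 3.6]
grip_width: 0.0153
grip_force: 55.0
```

Emit:
jog_arm(
  motion=[0,0,0.02,0,0,0,1,0,0,0,0,0,0,1],
)

```text
time: 23.18
position: [0.5364, 0.0151, 0.0622]
tool_rot: [-0.034, 0.999, -0.0, 0.0]
ft_force: [-2.0, -0.4, 7.6]
grip_width: 0.0154
grip_force: 55.0
```

```bash
python3 - <<'E'
from fit import *
o=robot.get_obs();print(o['ft_force'],o['moment'],o['position'])
s=robot.camera('side').astype(int);cv2.imwrite('pics/s10.png',s)
p=o['position'];w=np.radians(3.84);d=np.array([np.cos(w),np.sin(w),0])
for xx in(-25,-15,-2.5,0,80): print(xx,proj('side',[p[0],p[1],.07]+d*(xx+60)/1e3)[0])
# yellow handle
c=s[235:285,260:310];m=(c[...,2]>110)&(c[...,1]>90)&(c[...,0]<70)&(c[...,2]-c[...,1]<50)
v,u=np.where(m);print('yellow',[(260+k,(235+v[u==k]).min(),(235+v[u==k]).max()) for k in range(50) if (u==k).any()][-12:])
m=(c[...,2]-c[...,1]>60)&(c[...,1]<75)&(c[...,0]<80);v,u=np.where(m)
print('red',[(235+k,260+u[v==k].min(),260+u[v==k].max()) for k in range(0,50,2) if (v==k).any()])
for u in (338,341,344,346,348): print(u,s[246:266,u,0])
E
```

```text
[-1.98640572 -0.36188703  7.64456373] [0.12083244 0.21488671 0.04904552] [0.53638914 0.01510844 0.06221553]
-25 [297.73664338 256.41359991]
-15 [302.25268339 255.88471866]
-2.5 [307.88248153 255.22555959]
0 [309.006426  255.0939845]
80 [344.62995471 250.92728205]
yellow [(278, np.int64(263), np.int64(263)), (289, np.int64(261), np.int64(262)), (290, np.int64(260), np.int64(263)), (291, np.int64(260), np.int64(263)), (292, np.int64(260), np.int64(262)), (293, np.int64(260), np.int64(262)), (294, np.int64(260), np.int64(262)), (295, np.int64(260), np.int64(262)), (296, np.int64(260), np.int64(262)), (297, np.int64(260), np.int64(262)), (298, np.int64(260), np.int64(261)), (308, np.int64(263), np.int64(264))]
red [(259, np.int64(303), np.int64(306)), (261, np.int64(302), np.int64(306)), (263, np.int64(302), np.int64(305)), (265, np.int64(302), np.int64(306)), (267, np.int64(302), np.int64(306)), (269, np.int64(302), np.int64(305)), (271, np.int64(302), np.int64(305)), (273, np.int64(302), np.int64(305)), (275, np.int64(303), np.int64(305)), (277, np.int64(303), np.int64(305)), (279, np.int64(303), np.int64(305)), (281, np.int64(304), np.int64(305)), (283, np.int64(305), np.int64(305))]
338 [237 237 237 235 229 205 163 138 141 136 124 119 120 119 119 119 119 120
 120 122]
341 [ 95 100 144 209 228 231 216 181 165 162 162 160 160 159 155 159 162 162
 162 162]
344 [ 87  92 126 180 193 172 136 110 100 100  99  97  96  94  93  94  96  96
  96  96]
346 [ 84  86  90 101 104  99  91  88  88  87  89  88  88  87  88  85  85  83
  84  85]
348 [83 83 83 84 85 85 85 87 86 87 87 87 87 87 88 88 88 88 86 85][ WARN:0@0.775] global loadsave.cpp:1063 imwrite_ Unsupported depth image for selected encoder is fallbacked to CV_8U.
```

Emit:
jog_arm(
  motion=[0,0,-0.03,0,0,0,1,0,0,0,0,0,0,1,0,0,0,0,0,0,0.4,0,0,0,0,0,0,0.4,0,0,0,0,0,0,0.4,0,0,0,0,0,0,0,0,0,0,0,0,0,0,0,0,0,0,0,0],
)

```text
invalid input
```

Emit:
jog_arm(
  motion=[0,0,-0.2,0,0,0,0,0,0,-0.4,0,0,0,0,0,0,-0.8,0,0,0,0,0,0,-0.8,0,0,0,0,1,0,-0.6,0,0,0,0,1,0,-0.5,0,0,0,0,1,0,0,0,0,0,0,0,0,0,0,0,0,0],
)

```text
time: 24.22
position: [0.4132, 0.0077, 0.1943]
tool_rot: [-0.033, 0.999, 0.0, -0.001]
ft_force: [0.4, 0.5, -0.6]
grip_width: 0.0432
grip_force: 0.0
```

```bash
python3 - <<'E'
from fit import *
o=robot.get_obs();print(o['time'],o['ft_force'],o['position'],o['grip_width'])
s=robot.camera('side');t=robot.camera('top');cv2.imwrite('pics/s11.png',s);cv2.imwrite('pics/t11.png',t)
s=s.astype(int);t=t.astype(int)
x,y,w,h=O['stand'][0];c,sn=np.cos(w),np.sin(w)
f=lambda a,z=.07:[x+c*a/1e3,y+sn*a/1e3,z]
for a in(-120,-50,-25,0,25,55): print(a,proj('side',f(a))[0],proj('top',f(a))[0])
def yel(im,reg,n):
    u0,u1,v0,v1=reg;C=im[v0:v1,u0:u1];m=((C[...,2]>100)&(C[...,1]>85)&(C[...,0]<85)&(C[...,2]-C[...,1]<45)).astype(np.uint8)
    k,l,st,ce=cv2.connectedComponentsWithStats(m);i=1+st[1:,4].argmax();print(n,'yellow box',st[i]+[u0,v0,0,0,0],ce[i]+[u0,v0])
def cop(im,reg,n):
    u0,u1,v0,v1=reg;C=im[v0:v1,u0:u1];m=((C[...,2]>170)&(C[...,2]-C[...,0]>90)&(C[...,1]<170)).astype(np.uint8)
    k,l,st,ce=cv2.connectedComponentsWithStats(m);i=1+st[1:,4].argmax();print(n,'copper box',st[i]+[u0,v0,0,0,0],ce[i]+[u0,v0])
yel(s,(240,320,235,290),'side');yel(t,(340,390,240,320),'top');cop(s,(300,345,230,280),'side');cop(t,(340,380,215,265),'top')
E
```

```text
24.225 [ 0.40358468  0.52029259 -0.62042011] [0.41315409 0.00771742 0.19426852] 0.04316871961047578
-120 [265.9833649  260.64593402] [363.8814178  301.63424117]
-50 [297.94994945 256.90695064] [361.01673238 267.15472986]
-25 [309.23423179 255.58845152] [359.99828   255.0386258]
0 [320.45184966 254.2784516 ] [358.98313371 243.03328591]
25 [331.60460177 252.97672837] [357.97178557 231.14237235]
55 [344.90474162 251.42528122] [356.76383152 217.02906656]
side yellow box [266 255  34  10 232] [281.76293103 259.82327586]
top yellow box [356 267  14  39 322] [361.5       286.6242236]
side copper box [312 241  20  20 255] [321.8 251.2]
top copper box [350 232  20  20 355] [359.44788732 241.97746479]
```

```bash
python3 - <<'E'
import cv2,numpy as np
a=np.load('s9.npy');b=cv2.imread('pics/s10.png').astype(int);c=cv2.imread('pics/s11.png').astype(int)
for n,s,v0 in(('air',a,208),('held',b,230),('now',c,230)):
    C=s[v0:v0+50,300:345];m=((C[...,2]>170)&(C[...,2]-C[...,0]>90)&(C[...,1]<170)).astype(np.uint8)
    k,l,st,ce=cv2.connectedComponentsWithStats(m);i=1+st[1:,4].argmax();print(n,st[i]+[300,v0,0,0,0],ce[i]+[300,v0])
for s in(b,c):
    print(s[246:258,344,0],s[249:251,336:349,0].tolist())
    print('collar',s[250:262,300:316,0].tolist()[::3])
print(np.abs(b-c)[235:275,300:350].max())
E
```

```text
air [300 244  34  14 374] [318.07486631 251.02941176]
held [312 241  20  20 258] [321.68217054 251.03488372]
now [312 241  20  20 255] [321.8 251.2]
[ 87  92 126 180 193 172 136 110 100 100  99  97] [[211, 231, 235, 229, 217, 209, 207, 202, 180, 139, 101, 85, 84], [223, 228, 229, 229, 229, 228, 225, 217, 193, 151, 104, 87, 85]]
collar [[31, 32, 36, 33, 34, 45, 85, 125, 134, 103, 58, 52, 76, 104, 121, 124], [48, 59, 61, 57, 46, 71, 134, 185, 206, 179, 114, 60, 59, 92, 110, 114], [32, 34, 33, 31, 31, 60, 107, 141, 162, 162, 123, 67, 50, 73, 93, 100], [32, 32, 34, 37, 40, 43, 58, 84, 98, 95, 71, 45, 43, 56, 73, 83]]
[ 87  89 118 174 197 183 148 115 102 100  98  98] [[198, 222, 223, 211, 195, 197, 204, 199, 174, 130, 96, 86, 83], [218, 223, 223, 222, 225, 228, 227, 222, 197, 151, 103, 87, 84]]
collar [[55, 56, 59, 67, 76, 84, 103, 137, 159, 133, 76, 54, 77, 103, 120, 124], [123, 131, 139, 147, 168, 193, 201, 203, 209, 182, 120, 62, 61, 90, 109, 115], [186, 172, 135, 98, 83, 88, 114, 142, 163, 162, 124, 67, 49, 71, 92, 100], [52, 43, 38, 39, 42, 45, 61, 83, 99, 96, 72, 46, 43, 59, 74, 83]]
186
```

```bash
python3 -c "
from rig import robot
print(robot.hand_in())"
```

```text
the job is handed in; nothing more can be done
None
```

The job is handed in at about 24 s: the spool was pressed against the collar with about 11 N, lifted out and laid in the stand with the arbor. The last camera check shows the arbor in both notches, the spool still at the collar and the gripper clear, but the hand-in call returned no verdict.

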